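# Feel along the fan of test spoons for dry paint

### The arm

A 6-joint arm with a two-finger parallel gripper is mounted at the origin on the work surface. World frame = base frame: x ahead of the robot, y to its left, z up, the work surface at z = 0. Lengths are in mm, angles in degrees, forces in N, time in s.
With the tool pointing down it reaches from about 325 to 925 mm from the base axis. Payload 3.1 kg.
Tool frame: the origin (TCP) lies at the very end of the fingers, on their centre line; the grasp point (between the pads) lies grasp_offset behind it (grasp_offset is the distance from the TCP to the grasp point, in mm); z points along the fingers, y is the line along which they close (so a half turn about z gives the same grasp; the last joint's range is limited). The gripper opens to 85 mm and grips with 20 to 120 N. Pads are 22 mm wide; open, the fingers measure 114 mm over their backs; the gripper's body (76 mm by 85 mm) begins 54 mm behind the grasp point. The pads swing forward as they close: fully open they stand 13 mm farther back than shut.
Start: joints at [64.446, 12.427, 92.441, -0, 75.132, -6.429], TCP at [204.754, 590.521, 231.3] pointing down, gripper open.
Joint ranges: [-157.48, 157.48], [-44.54, 120.13], [17.64, 146.25], [-64.5, 244.5], [7.68, 150.69], [-147.95, 147.95]. Speed limits (degrees/s): [159.86, 159.86, 180, 180, 180, 180].

### API

Orientations are given as [roll, pitch, yaw] about the fixed x, y, z axes, in that order (R = Rz(yaw) Ry(pitch) Rx(roll)).
In Python, from station import * gives the robot as it stands. Calls block until the motion is done:
- goto(position, orientation): joint-space move of the TCP to a pose.
- move_l(position, attitude=None, speed=150): straight line of the TCP; attitude=None keeps the orientation; speed is the mean speed in mm/s.
- move_j(angles): joint-space move.
- grip(opening, squeeze=None): finger opening in mm; squeeze is the grip in N (None keeps the last); returns when the fingers have stopped.
- wait(seconds).
- solve_ik(position, orientation): joint angles nearest the present ones, or None.
- get_obs(): the state.
- get_image(name): name is "scene" or "top"; returns the picture (480x640x3 uint8, red, green, blue); there is no depth.
- get_calibration(name): a dict with "fx", "fy", "cx", "cy" (pixels), "R" (3x3) and "t" (3): a world point X has camera coordinates R X + t. Camera axes: x right, y down, z forward; pixel columns grow to the right and rows downward; lengths in mm; the calibration is good to about 2 mm. A picture is of the moment at which its call begins. get_calibration takes no time and is no camera call.
A pose or a line that the arm cannot do raises Unreachable and nothing moves.
- sign_off(): hands the job in; it is judged then, once.
Trained networks look in the newest picture that a camera, given by its name, has taken for a name from the list of things; names that differ only in an ending like _2 or _b are one class to them, and where a whole thing is asked for, a point or a joint stands for the part that bears it (a point fixed in the world has none). Each returns a list of dicts, best first, with "score" (0 to 1); they miss things now and then, are a little off and sometimes report something else, mostly with a low value. They report only what shows in the picture. A call takes as long as a camera call.
- spot_in(name, camera): "extent" ([centre column, centre row, width, height] in pixels, round what is visible of it).
- regions_of(name, camera): "region" (480x640 bool, what is visible of it) and "extent" ([centre column, centre row, width, height] in pixels, round what is visible of it).
The state is a dict: "t": time; "joint_pos": joint angles; "qvel": joint speeds; "effort": joint torques, N m; "tcp_pos": TCP position; "ee_rot": TCP orientation; "wrist_force": force on the tool from outside, world axes, zero at the start; "moment": the same for the moment, N m; "grip_width": finger opening in mm; "grip_force": force on a finger pad.
Only numpy, scipy, OpenCV 4.12 (cv2) and the standard library are available. Lean on these libraries where they do the work, as an engineer would, in place of code of your own. Each camera call takes 0.05 s, during which the arm holds its last target. There are 200 camera calls.

### The job

Check by touch whether the paint on the five test spoons is dry: run the fingertips (best kept closed) along the row of upturned spoon domes, starting at the spoon at the end where the upright post with the ball stands and finishing at the other end, so that every dome in turn dips a few millimetres under the fingertips. Touch lightly: do not bend a spoon far down, and do not pinch, lift or shift the spoons, the stand or the bottles and jar around it. Finish with the hand clear and the spoons sprung back.

Things in the scene. Friction and masses are not known exactly. Their poses are not given: they have to be found in the camera images.
- stand: loose stand (0.9 kg): plywood board, x -190 to 35, y -115 to 115 mm, 12 thick, with five springy spoons fanned towards its +x. Origin: on the table under the dome of spoon 3; z up. Domes 46 mm apart on an arc of 160 mm radius about x = -160, y = 0; spoon 1 at the -y end, 5 at the +y end. Handles spring from wooden blocks 52 mm from the arc's centre, up to 72 mm tall.
- post (a point): top of the ball (22 mm across) on the round wooden post, 112 mm above the table, that stands on the stand's board at x = -100, y = -95 mm, at spoon 1's end of the fan
- top1 (a point): highest point of the upturned grey dome of test spoon 1 of 5, counted from the post's end; round dome 36 mm across, its crown 8 mm high, on a white handle 8 mm wide; its top is 69 mm above the table when untouched. Its x axis points outwards along the handle.
- top2 (a point): highest point of the upturned grey dome of test spoon 2 of 5, counted from the post's end; round dome 36 mm across, its crown 8 mm high, on a white handle 8 mm wide; its top is 72 mm above the table when untouched. Its x axis points outwards along the handle.
- top3 (a point): highest point of the upturned grey dome of test spoon 3 of 5, counted from the post's end; round dome 36 mm across, its crown 8 mm high, on a white handle 8 mm wide; its top is 75 mm above the table when untouched. Its x axis points outwards along the handle.
- top4 (a point): highest point of the upturned grey dome of test spoon 4 of 5, counted from the post's end; round dome 36 mm across, its crown 8 mm high, on a white handle 8 mm wide; its top is 78 mm above the table when untouched. Its x axis points outwards along the handle.
- top5 (a point): highest point of the upturned grey dome of test spoon 5 of 5, counted from the post's end; round dome 36 mm across, its crown 8 mm high, on a white handle 8 mm wide; its top is 81 mm above the table when untouched. Its x axis points outwards along the handle.
- spoon1 (a joint): how far spoon 1 is bent down, rad: 0 untouched, positive when its dome is pressed down (about 10 mm of dome travel per 0.1 rad), negative when bent up. The handle is springy, about 0.4 N per mm at the dome, and springs back when let go.
- spoon2 (a joint): how far spoon 2 is bent down, rad: 0 untouched, positive when its dome is pressed down (about 10 mm of dome travel per 0.1 rad), negative when bent up. The handle is springy, about 0.4 N per mm at the dome, and springs back when let go.
- spoon3 (a joint): how far spoon 3 is bent down, rad: 0 untouched, positive when its dome is pressed down (about 10 mm of dome travel per 0.1 rad), negative when bent up. The handle is springy, about 0.4 N per mm at the dome, and springs back when let go.
- spoon4 (a joint): how far spoon 4 is bent down, rad: 0 untouched, positive when its dome is pressed down (about 10 mm of dome travel per 0.1 rad), negative when bent up. The handle is springy, about 0.4 N per mm at the dome, and springs back when let go.
- spoon5 (a joint): how far spoon 5 is bent down, rad: 0 untouched, positive when its dome is pressed down (about 10 mm of dome travel per 0.1 rad), negative when bent up. The handle is springy, about 0.4 N per mm at the dome, and springs back when let go.
- dropper_a: paint dropper bottle with grey body and white cap, 25 mm across, 75 mm tall; stands outside the arc of spoons on the +y half, a bystander; origin at the centre of its foot
- dropper_b: paint dropper bottle with grey body and white cap, 25 mm across, 75 mm tall; stands outside the arc of spoons on the -y half, a bystander; origin at the centre of its foot
- jar: small glass jar with white cap, 44 mm across, 50 mm tall; stands beside the stand's board, a bystander; origin at the centre of its foot

How it is judged (in metres and radians):
On the way, in this order (a step that is already met when the one before it is completed fails the run):
1. the fingertips touch dome 1 of 5 so that it dips (over 1.2 mm) (value of joint spoon1 above 0.012 rad and contact force between the fingers and stand above 0.2 N), for 0.08 s.
2. the fingertips touch dome 2 of 5 so that it dips (over 1.2 mm) (value of joint spoon2 above 0.012 rad and contact force between the fingers and stand above 0.2 N), for 0.08 s.
3. the fingertips touch dome 3 of 5 so that it dips (over 1.2 mm) (value of joint spoon3 above 0.012 rad and contact force between the fingers and stand above 0.2 N), for 0.08 s.
4. the fingertips touch dome 4 of 5 so that it dips (over 1.2 mm) (value of joint spoon4 above 0.012 rad and contact force between the fingers and stand above 0.2 N), for 0.08 s.
5. the fingertips touch dome 5 of 5 so that it dips (over 1.2 mm) (value of joint spoon5 above 0.012 rad and contact force between the fingers and stand above 0.2 N), for 0.08 s.
At the end, for the whole second after the job is handed in: all five spoons have been touched in order and are back within 0.012 rad of rest throughout the last second; the stand is within 15 mm of where it was and flat on the table; bottles and jar stand upright within 20 mm of where they were (value of joint spoon1 between -0.012 and 0.012 rad and value of joint spoon2 between -0.012 and 0.012 rad and value of joint spoon3 between -0.012 and 0.012 rad and value of joint spoon4 between -0.012 and 0.012 rad and value of joint spoon5 between -0.012 and 0.012 rad and distance of stand from where it was at the start of the episode below 0.015 m and angle between stand's own z axis and vertical below 0.05 rad and distance of each of dropper_a, dropper_b, jar from where it was at the start of the episode below 0.02 m and angle between each of dropper_a, dropper_b, jar's own z axis and vertical below 0.1 rad).
It fails at once if a spoon is pressed down more than 20 mm (0.2 rad) (value of joint any of spoon1, spoon2, spoon3, spoon4, spoon5 above 0.2 rad).
It fails at once if a spoon is bent upwards more than 8 mm (pinched or lifted) (value of joint any of spoon1, spoon2, spoon3, spoon4, spoon5 below -0.08 rad).
It fails at once if the stand is lifted, tipped or shifted (over 15 mm, or 0.1 rad) (distance of stand from where it was at the start of the episode above 0.015 m or angle between stand's own z axis and vertical above 0.1 rad).
It fails at once if a bottle or the jar is shifted over 20 mm, lifted or tipped (distance of any of dropper_a, dropper_b, jar from where it was at the start of the episode above 0.02 m or angle between any of dropper_a, dropper_b, jar's own z axis and vertical above 0.4 rad).
It also fails if it takes over 40 s, if anything falls off the work surface, if the arm or the gripper's body presses on something with over 40 N, if the wrist force passes 120 N, or if a joint passes its speed limit or range.

## Working session

There is one attempt and no reset: what is moved stays moved. The work goes in short steps, each a Python script; the robot and the scene stay as the last script left them, time stands still between calls to the robot, and variables do not carry over. Pictures are saved under pics/ and viewed, at most 10 in all, crops included, and the job is handed in when it is done.

```bash
mkdir -p pics
python3 - <<'E'
from station import *
import cv2
for n in ("scene","top"):
    im=get_image(n); cv2.imwrite(f"pics/{n}0.png",im[:,:,::-1])
    c=get_calibration(n); print(n,c)
    for o in ("stand","post","top1","top3","top5","dropper_a","jar"):
        print(o,[( [round(float(v)) for v in d["extent"]],round(d["score"],2)) for d in spot_in(o,n)][:6])
o=get_obs(); print(o["t"],o["grip_width"],o["ee_rot"])
E
```

```text
scene {'fx': 574.2983685655817, 'fy': 574.2983685655817, 'cx': 315.6321026259934, 'cy': 230.1902280153617, 'R': array([[-0.56472071,  0.82525806,  0.00629636],
       [ 0.68421684,  0.47244543, -0.55555614],
       [-0.46145187, -0.30942599, -0.83145519]]), 't': array([ 283.12858966, -325.34957326, 1069.12049541])}
stand [([297, 283, 201, 199], 0.88)]
post [([296, 282, 209, 200], 0.79), ([307, 220, 60, 56], 0.51)]
top1 [([292, 235, 86, 53], 0.98), ([280, 250, 92, 38], 0.9), ([305, 221, 62, 58], 0.79), ([273, 275, 101, 28], 0.69), ([276, 301, 97, 36], 0.63)]
top3 [([292, 235, 86, 53], 0.98), ([280, 250, 92, 38], 0.9), ([305, 221, 62, 58], 0.79), ([273, 275, 101, 28], 0.69), ([276, 301, 97, 36], 0.63)]
top5 [([292, 235, 86, 53], 0.98), ([280, 250, 92, 38], 0.9), ([305, 221, 62, 58], 0.79), ([273, 275, 101, 28], 0.69), ([276, 301, 97, 36], 0.63)]
dropper_a [([177, 272, 20, 39], 0.97), ([206, 198, 21, 40], 0.69)]
jar [([223, 388, 38, 43], 0.79), ([272, 272, 92, 20], 0.36), ([296, 284, 207, 200], 0.28)]
top {'fx': 532.2423571192144, 'fy': 532.2423571192144, 'cx': 320.1447321378011, 'cy': 
[... 262 characters left out ...]
 ([407, 158, 19, 24], 0.6), ([316, 174, 58, 70], 0.42)]
post []
top1 [([343, 236, 88, 23], 0.84), ([339, 210, 84, 35], 0.72), ([315, 176, 57, 65], 0.67), ([340, 264, 84, 33], 0.62), ([328, 190, 72, 49], 0.62)]
top3 [([343, 236, 88, 23], 0.84), ([339, 210, 84, 35], 0.72), ([315, 176, 57, 65], 0.67), ([340, 264, 84, 33], 0.62), ([328, 190, 72, 49], 0.62)]
top5 [([343, 236, 88, 23], 0.84), ([339, 210, 84, 35], 0.72), ([315, 176, 57, 65], 0.67), ([340, 264, 84, 33], 0.62), ([328, 190, 72, 49], 0.62)]
dropper_a [([441, 233, 20, 16], 0.83), ([406, 159, 20, 24], 0.67), ([320, 226, 177, 177], 0.53)]
jar [([312, 110, 29, 36], 0.9)]
0.8 85.048152853108 [ 1.79995843e+02 -1.19471574e-04  1.60873536e+02]
```

Run:
```python
import cv2
a=cv2.imread("pics/top0.png")[80:330,200:480]; cv2.imwrite("pics/topc.png",cv2.resize(a,(672,600),interpolation=cv2.INTER_CUBIC))
a=cv2.imread("pics/scene0.png")[160:420,130:450]; cv2.imwrite("pics/scc.png",cv2.resize(a,(736,598),interpolation=cv2.INTER_CUBIC))
```

```text
(no output)
```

View pics/topc.png

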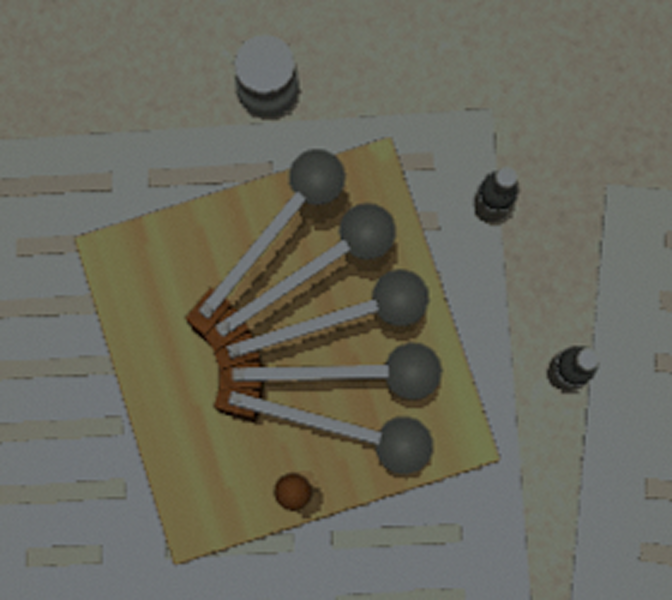

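View pics/scc.png

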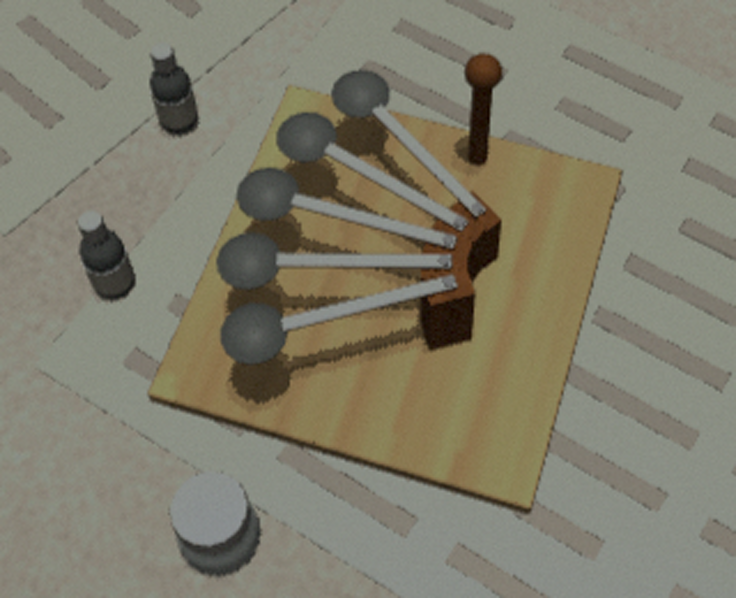

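Both pictures show five grey domes fanned out on the board. The ball post is beside the lowest dome in the top view (crop 404,446), so that dome is spoon 1, and spoon 5 is at crop (317,176). The two droppers stand to the right and the jar above. Next I fit the stand pose to both views.

```bash
cat > fit.py <<'E'
from station import *
import numpy as np
from scipy.optimize import least_squares
a=np.array
ang=2*np.arcsin(23/160)*np.arange(-2,3)
D=np.c_[-160+160*np.cos(ang),160*np.sin(ang),[69,72,75,78,81]]
P=np.vstack([D-[0,0,4.5],[[-100,-95,101]],[[-190,115,12],[35,115,12],[35,-115,12],[-190,-115,12]]])
top=a([(404,446),(413,372),(400,298),(367,231),(317,176),(293,491),(78,237),(390,138),(498,460),(175,563)])/2.4+[200,80]
sc=a([(360,94),(306,136),(267,193),(248,261),(253,332),(483,71),(530,508),(152,397),(289,86),(621,172)])/2.3+[130,160]
def proj(n,X):
    c=get_calibration(n); q=X@c["R"].T+c["t"]; return q[:,:2]/q[:,2:]*[c["fx"],c["fy"]]+[c["cx"],c["cy"]]
def W(p,X): 
    c,s=np.cos(p[2]),np.sin(p[2]); return X@a([[c,s,0],[-s,c,0],[0,0,1]])+[p[0],p[1],0]
def solve(cams):
    r=lambda p:np.concatenate([(proj(n,W(p,P))-o).ravel() for n,o in cams])
    s=least_squares(r,[500,0,-1.3],x_scale=[100,100,1],loss="soft_l1"); return s.x,r(s.x)
def ray(n,uv,z):
    c=get_calibration(n); d=c["R"].T@[(uv[0]-c["cx"])/c["fx"],(uv[1]-c["cy"])/c["fy"],1]; o=-c["R"].T@c["t"]; return o+d*(z-o[2])/d[2]
E
python3 - <<'E'
from fit import *
np.set_printoptions(precision=1,suppress=True)
for cams in ([("top",top)],[("scene",sc)],[("top",top),("scene",sc)]):
    p,r=solve(cams); print(p[:2],np.degrees(p[2]),r)
print(W(p,D)); print(W(p,P[5:6]))
for uv,z in (((200+505/2.4,80+175/2.4),75),((200+587/2.4,80+358/2.4),75),((200+266/2.4,80+66/2.4),50)): print(ray("top",uv,z))
E
```

```text
[590.4 -51.2] -72.94276483356363 [ 0.1 -0.4  0.1 -0.6  0.2 -0.3  0.3 -0.2  0.2  0.1 -0.4  0.7 -2.3 -0.1
  0.4 -0.9  1.2  0.6 -1.1  1.5]
[592.2 -48.7] -72.5422768735549 [-0.3 -0.8 -0.2 -0.2  0.  -0.2  0.1 -0.6  0.1  0.1  0.1  1.5  1.2  1.6
 -2.5  0.1 -0.5 -0.1  1.  -0.8]
[591.1 -50.1] -72.73442205854707 [-0.5 -0.9 -0.6 -1.  -0.6 -0.8 -0.6 -0.6 -0.8 -0.3 -1.   0.4 -3.2 -0.
 -0.5 -1.3  0.7  0.  -1.4  1.4 -0.4 -1.7 -0.4 -1.1 -0.3 -1.3 -0.3 -1.8
 -0.5 -1.2 -0.2  0.7  0.3  0.6 -3.  -1.3 -0.5 -1.   0.8 -1.4]
[[500.1 -51.2  69. ]
 [545.7 -57.3  72. ]
 [591.1 -50.1  75. ]
 [632.6 -30.3  78. ]
 [666.8   0.6  81. ]]
[[470.7  17.2 101. ]]
[ 665.5 -117.1   75. ]
[ 550.6 -163.5   75. ]
[747.2  31.6  50. ]
```

```bash
cat > run.py <<'E'
from fit import *
p=solve([("top",top),("scene",sc)])[0]
def tgt(th,z):
    q=W(p,a([[-160+160*np.cos(th),160*np.sin(th),0]]))[0]; q[2]=z
    return list(q),[180,0,float(np.degrees(p[2]+th))+270]
def f(): o=get_obs(); return round(o["t"],2),np.round(o["wrist_force"],2),np.round(o["tcp_pos"],1)
E
python3 - <<'E'
from run import *
grip(0,20); print(f())
goto(*tgt(ang[0],140)); print(f(), get_obs()["joint_pos"],get_obs()["grip_width"])
move_l(*tgt(ang[0],72),speed=80); wait(.3); print(f())
for z in (68,66,64.5): move_l(*tgt(ang[0],z),speed=20); wait(.3); print(f())
E
```

```text
(1.57, array([-0.28, -0.3 , -0.26]), array([204.8, 590.6, 231.3]))
(4.09, array([-0.01,  0.23,  0.43]), array([500.3, -50.6, 140.2])) [-1.37843015e+01  3.27712350e+00  1.13187137e+02  1.61140006e-02
  6.35165595e+01 -8.80566267e+01] 0.2943238090582584
(5.39, array([-0.02,  0.84,  0.02]), array([500.4, -51.4,  72.5]))
(6.04, array([ 0.17, -0.55,  0.77]), array([500. , -51.2,  68. ]))
(6.59, array([-0.02, -1.3 ,  2.07]), array([500.2, -51.3,  66.1]))
(7.14, array([ 0.47, -0.87,  1.81]), array([500.2, -51.3,  64.6]))
```

Dome 1 pushes back with about 2 N at a 4.5 mm dip, which matches its stiffness. Now I run along the arc.

Run:
```python
from run import *
import cv2
h=D[:,2]
for k in range(1,5):
    move_l(*tgt((ang[k]+ang[k-1])/2,(h[k]+h[k-1])/2-1.5),speed=40); m=f()
    move_l(*tgt(ang[k],h[k]-5),speed=30); wait(.25); print(k+1,m[1],*f())
q,r=tgt(ang[4],150); move_l(q,r,speed=80)
goto([450,250,260],r); wait(.5); print(f())
for n in ("top","scene"): cv2.imwrite(f"pics/{n}1.png",get_image(n)[:,:,::-1])
x=np.hstack([cv2.resize(cv2.imread("pics/top1.png")[80:330,200:480],(400,357)),cv2.resize(cv2.imread("pics/scene1.png")[160:420,130:450],(400,357))])
cv2.imwrite("pics/end.png",x)
```

```text
2 [-0.82  0.18  0.23] 9.05 [-0.45  0.07  0.97] [546.  -57.4  67.3]
3 [ 0.11  0.11 -0.43] 10.97 [0.6  0.24 1.98] [591.5 -50.1  70.3]
4 [-0.92  0.18  0.12] 12.88 [1.25 1.67 1.92] [633.  -30.2  73.3]
5 [-0.01  0.09  0.27] 14.8 [1.53 0.48 2.82] [667.1   0.7  76.2]
(17.68, array([ 0.28, -0.02,  0.32]), array([450.1, 249.9, 259.9]))
```

View pics/end.png

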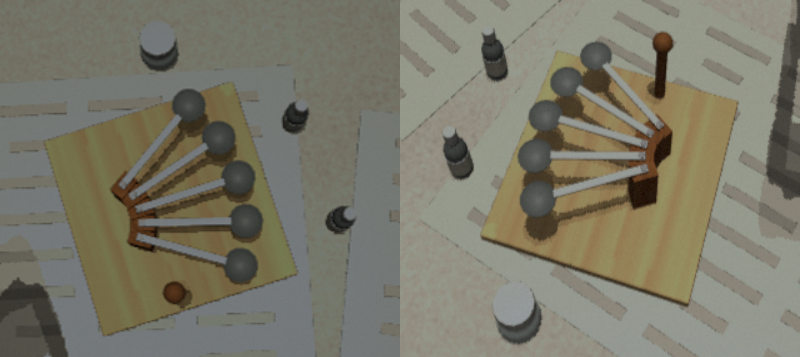

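The end picture shows the spoons sprung back, with the stand, bottles and jar where they were. The domes sit at about (240,265) to (188,105) in the left half.

```bash
python3 -c "
from station import *
print(sign_off())"
```

```text
the job is handed in; nothing more can be done
None
```

I ran the closed fingertips over all five domes in order from the post's end, dipping each about 5 mm (roughly 1–3 N at the wrist), and handed the job in. The last picture shows the spoons sprung back and the stand, bottles and jar where they were; no verdict came back.

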